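Change the printing blocks in a ratchet lock-up bed

ROBOT

A 6-joint arm with a two-finger parallel gripper is mounted at the origin on a cart in front of the work surface, level with it; the furniture and walls round the work are solid. World frame = base frame: x ahead of the robot, y to its left, z up, the work surface at z = 0. Lengths are in m, angles in rad, forces in N, time in s.
With the tool pointing down it reaches from about 0.375 to 0.975 m from the base axis. Payload 3.8 kg.
Tool frame: the origin (TCP) lies midway between the tips of the shut fingers; the grasp point (between the pads) lies 19 mm behind it; z points along the fingers, y is the line along which they close (so a half turn about z gives the same grasp; the last joint's range is limited). The gripper opens to 85 mm and grips with 20 to 120 N. Pads are 22 mm wide; open, the fingers measure 114 mm over their backs; the gripper's body (76 mm by 85 mm) begins 54 mm behind the grasp point. The pads swing forward as they close: fully open they stand 13 mm farther back than shut.
Start: joints at [-1.364, 0.264, 1.604, -0, 1.274, -0.037], TCP at [0.163, -0.655, 0.231] pointing down, gripper open.
Joint ranges: [-2.63, 2.63], [-0.94, 2.18], [0.31, 2.57], [-1.31, 4.45], [0, 2.66], [-2.55, 2.55]. Speed limits (rad/s): [2.57, 2.57, 3.14, 3.14, 3.14, 3.14].

INTERFACE

Orientations are given as a rotation vector (axis times angle).
In Python, from workcell import bot, cams gives the robot as it stands.
- The arm moves only by the tool play_rows, never from a script. Its argument "rows" is a list of rows, each a list of 2 entries, a list of its own where there are three numbers: the shift along the tool's x, y, z scaled (see below), then the turn, a rotation vector about the tool's x, y, z scaled (see below). A call has 1 to 20 rows; each row is the pose to reach, as a shift and turn from the pose commanded when the call began, along the tool's axes at that moment; what a row does not reach only later rows make up. The controller multiplies each number of a shift by 250 mm and each number of a turn by 45 degrees. A row lasts 1/12 s, in which the tool goes at most 41.7 mm and 7.16 degrees, less where a joint would pass 70% of its speed; a pose out of reach is approached as far as the arm can. A call with a number of a shift or a turn outside -1 to 1 is refused whole. A call with a gripper value outside its range is refused whole. "claw" is the opening, from -1 (shut) to 1 (fully open), set as the call begins (left out, the last holds). The fingers move at their own pace and stop on an object; "newtons" is the grip in N (left out, the last holds). Time passes only in rows, so rows that repeat a pose let the fingers close. It gives the time, the measured TCP pose, the force, the opening and the grip force at its end, in the units of the state.
- bot.read_state(): the state, without advancing time (a new reading comes with each control period).
- cams.read_camera(name): name is "scene" or "top" or "wrist"; returns a dict with "image" (480x640x3 uint8, red, green, blue), "K" (3x3 intrinsics, pixels), "k1" (the pictures are not rectified: a ray, as slopes to the right and down, at radius r is drawn at 1 + k1 r^2 times it, then the intrinsics apply), "T" (4x4, takes a point from camera to world coordinates); the wrist camera has in their place "mount" (4x4, takes a point from camera to tool coordinates, whose origin is the TCP and whose axes are the flange's). Camera axes: x right, y down, z forward; pixel columns grow to the right and rows downward; lengths in m; the calibration is good to about 2 mm. A picture is of the moment at which its call begins: read the wrist's pose just before it. There is no depth.
- bot.finish_job(): hands the job in; it is judged then, once.
The state is a dict: "time": time; "q": joint angles; "joint_vel": joint speeds; "joint_torque": joint torques, N m; "tool_pos": TCP position; "tcp_rot": TCP orientation; "wrist_force": force on the tool from outside, world axes, zero at the start; "torque": the same for the moment, N m; "width": opening from 0.0 (shut) to 1.0 (fully open); "grip_force": force on a finger pad.
Only numpy, scipy, OpenCV 4.12 (cv2) and the standard library are available. Lean on these libraries where they do the work, as an engineer would, in place of code of your own. Each camera call takes 0.05 s, during which the arm holds its last target. There are 200 camera calls.

TASK

Make up the lock-up bed for the next card: lift the ratchet pawl by its black tab and slide the clamp bar well back, then change the blocks so that the oblong block from the tray lies against the fixed stop with the square block next to it on the bar's side, both face up, squared to the bed and on its centre line, and the narrow block lies flat in the tray compartment that the oblong block came from. You may rest a block on the bare slab on the way; leave the round block in its compartment. Finish by pushing the clamp bar up until both blocks are held against the stop, with the pawl down in its rack.

Things in the scene. Friction and masses are not known exactly. Their poses are not given: they have to be found in the camera images.
- bed: Fixed grey plate 104 x 225 mm, top at z 12 mm; origin centre of its underside (table height). Its y runs from the fixed stop to clamp bar and pawl. Stop: steel bar across the -y end, 96 mm wide, top z 30 mm, face at y -95 mm. No side rails. As found, on the centre line: square block against the stop, narrow block (its x along bed x) against the bar. Rack 14 mm wide, top z 18.5 mm, from y 29 mm on.
- clamp_bar (a joint): Steel bar, m along bed y, 0 as found, + away from stop, -0.02 to 0.05. 84 x 16 mm (y), top z 31 mm, face at bed y -22.4 mm + joint. Black knob, 15 mm wide, z 37 to 59 mm, at bed x 0, y -14.4 mm + joint; grip it from above to push. Friction 2 N, stays put. The ratchet lets it close (7 mm clicks, few N) but not open unless the pawl is lifted. On the new blocks it stops at 0.014.
- pawl (a joint): Pawl (rad) hinged on the clamp bar about bed x, at bed y 3.6 mm + clamp_bar, z 20 mm: 0 = down in the rack, + = lifted, up to 0.6; clear of the teeth above 0.2. A light spring (1 to 2 N at the tab) lowers it when let go. It rides with the bar: hold the tab up and move it along bed +y to draw the bar back.
- pawl_tab (a point): Middle of the upright black finger tab at the pawl's free end, 12 mm thick (bed x), 18 mm long (y), 24 mm high, its top 10 mm above this point. 58 mm in +y and 18 mm up from the hinge; z 38 mm when down. Lifted, it moves on an arc about the hinge (18 mm up, 9 mm towards the stop at 0.33 rad). Pinch it from above across its thickness.
- square_block: Printing block, square wooden mount 46 x 46 mm, 23 mm high with its raised dark metal flower; origin centre of underside, z up, x and y along its sides. Must end next to the oblong block: centre at bed x 0, y -32 mm.
- narrow_block: Printing block, narrow wooden mount 58 mm (its x) by 26 mm (its y), 23 mm high, two raised lines and a row of small diamonds; origin centre of underside. Must end in the tray compartment the oblong block leaves, lying along the tray's x.
- oblong_block: Printing block, broader wooden mount 58 mm (its x) by 40 mm (its y), 23 mm high, raised diamond between scrolls; origin centre of underside. Starts in one tray compartment, its x roughly along the tray's x. Must end against the stop, its x along bed x, centre at bed x 0, y -75 mm.
- round_block: Printing block, round wooden mount 50 mm across, 23 mm high, raised star; origin centre of underside. Lies in the other tray compartment and stays there (moved by no more than 20 mm).
- tray: Shallow dark wooden tray, fixed, 84 mm (x) by 136 mm (y), origin centre of underside. Floor 4 mm, wall tops 10 mm above the table, walls 4 mm thick. A divider makes two compartments, 76 mm (x) by 62 mm (y), centred at tray y -33 and +33 mm: one holds the round block, the other the oblong block.
- slab: Bare marble slab 104 x 104 mm, fixed, origin centre of underside, top 14 mm above the table: a free spot to rest a block.
There are look-alikes about, which are no part of the job. Leave any turquoise look-alike of the narrow_block alone.

How it is judged:
By the outcome, as a careful person would: the job done as asked, in the order asked, and still so for the second after the job is handed in, with the robot touching nothing.
It also fails if it takes over 96 s, if anything falls off the work surface, if the arm or the gripper's body presses on something with over 40 N, if the wrist force passes 120 N, or if a joint passes its speed limit or range.

## Working session

There is one attempt and no reset: what is moved stays moved. The work goes in short steps, Python scripts to look and compute and a tool call to move; the robot and the scene stay as the last step left them, time stands still between calls to the robot, and variables do not carry over. Pictures are saved under pics/ and viewed, at most 14 in all, crops included, and the job is handed in when it is done.

Besides the shell and the picture viewer there is one more tool, called after ">>>" by a JSON object that holds its "name" and its "arguments". play_rows: Moves the arm, as the interface text tells. Its arguments: {"type":"object","properties":{"rows":{"type":"array","items":{"type":"array"}},"claw":{"type":"number"},"newtons":{"type":"number"}},"required":["rows"]}

```bash
mkdir -p pics; python3 - <<'E'
from workcell import bot,cams
import cv2
s=bot.read_state();print({k:(v if not hasattr(v,'round') else v) for k,v in s.items()})
for n in ["scene","top"]:
    c=cams.read_camera(n);cv2.imwrite(f"pics/{n}0.png",c["image"][:,:,::-1]);print(n,c["K"],c["k1"],c["T"])
print(cams.read_camera("wrist")["mount"])
E
```

```text
{'time': 0.0, 'q': array([-1.36393453e+00,  2.64743011e-01,  1.60539438e+00,  3.10215026e-05,
        1.27370647e+00, -3.68897069e-02]), 'joint_vel': array([ 0.001497  , -0.00045706,  0.00039243, -0.00207744,  0.00053825,
        0.00049363]), 'joint_torque': array([-3.35186676e-03, -5.15122819e+01, -3.67311466e+01, -3.71333945e-04,
        1.30593919e-02, -5.60365578e-06]), 'tool_pos': array([ 0.16277007, -0.65431515,  0.22995786]), 'tcp_rot': array([-3.11606217e+00, -3.81649591e-01,  2.53574808e-04]), 'wrist_force': array([-0.22337735, -0.04511384, -0.41158685]), 'torque': array([-0.00580266,  0.02165468, -0.01818767]), 'grip_force': 0.0, 'width': 0.9977737685765505}
scene [[582.340266     0.         313.92768812]
 [  0.         582.340266   236.71778292]
 [  0.           0.           1.        ]] -0.19655447449958663 [[-8.91798720e-01 -3.22808342e-01  3.17001289e-01  2.58820698e-01]
 [-4.52431604e-01  6.37576442e-01 -6.23539834e-01  7.15091984e-01]
 [-8.28694080e-04 -6.99493427e-01 -7.14638551e-01  6.66645244e-01]
 [ 0.00000000e+00  0.00000000e+00  0.00000000e+00  1.00000000e+00]]
top [[484.55849558   0.         314.45709067]
 [  0.         484.55849558 242.58040032]
 [  0.           0.           1.        ]] -0.10894187826357561 [[-0.01748569 -0.98271997  0.18427078  0.38562842]
 [-0.99983019  0.0161135  -0.00894153  0.16875127]
 [ 0.00581777 -0.18439584 -0.98283484  0.87824376]
 [ 0.          0.          0.          1.        ]]
[[-2.00855503e-04 -9.59211838e-01 -2.82688184e-01  7.09398570e-02]
 [ 9.99999680e-01  2.62068308e-05 -7.99443888e-04  3.51787380e-04]
 [ 7.74244403e-04 -2.82688254e-01  9.59211526e-01 -1.42467268e-01]
 [ 0.00000000e+00  0.00000000e+00  0.00000000e+00  1.00000000e+00]]
```

View pics/top0.png

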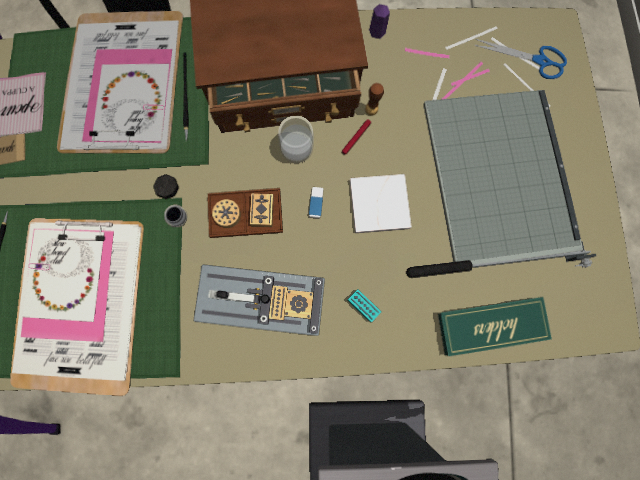

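View pics/scene0.png

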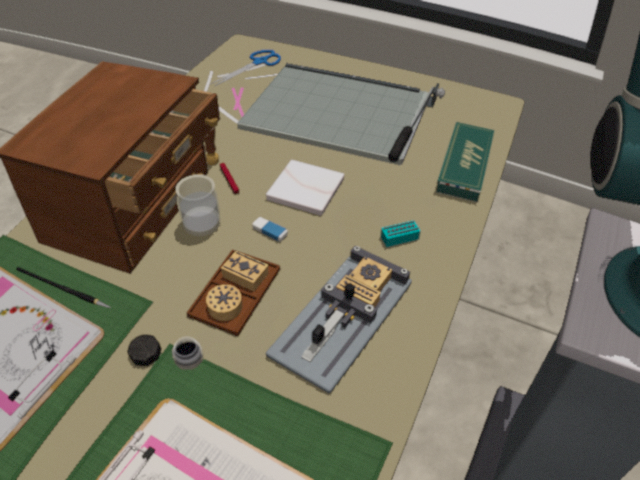

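The top view shows the bed at pixels (195-325, 265-335) with its stop to the right, the tray at (208-282, 188-237) with the oblong compartment on the right, the slab at (350-410, 175-232) and the turquoise decoy at (364, 305). Next I'll zoom in to get precise corners.

```bash
cat > h.py <<'E'
from workcell import bot,cams
import cv2,numpy as np
from scipy.spatial.transform import Rotation as R
from scipy.optimize import least_squares
def tcp():
    s=bot.read_state();T=np.eye(4);T[:3,:3]=R.from_rotvec(s["tcp_rot"]).as_matrix();T[:3,3]=s["tool_pos"];return T
def shot(n,f=None):
    T=tcp();c=cams.read_camera(n)
    if n=="wrist":c["T"]=T@c["mount"]
    if f:
        cv2.imwrite(f"pics/{f}.png",c["image"][:,:,::-1]);np.savez(f"pics/{f}.npz",**{k:c[k] for k in("K","k1","T")})
    return c
def load(f):return dict(np.load(f"pics/{f}.npz"))
def proj(c,P):
    p=(np.atleast_2d(P)-c["T"][:3,3])@c["T"][:3,:3];s=p[:,:2]/p[:,2:]
    s=s*(1+c["k1"]*(s**2).sum(1,keepdims=True));return s@np.diag([c["K"][0,0],c["K"][1,1]])+c["K"][:2,2]
def ray(c,uv,z):
    uv=np.atleast_2d(np.float64(uv));u=cv2.undistortPoints(uv[:,None],c["K"],np.array([float(c["k1"]),0,0,0]))[:,0]
    d=np.c_[u,np.ones(len(u))]@c["T"][:3,:3].T;o=c["T"][:3,3];return o+d*((np.reshape(z,(-1,1))-o[2])/d[:,2:])
def pose(P,pts,zs=None):
    "x,y,yaw that take local xy pts to P"
    f=lambda v:((R.from_euler('z',v[2]).as_matrix()[:2,:2]@np.array(pts).T).T+v[:2]-P[:,:2]).ravel()
    best=min((least_squares(f,[*P[:,:2].mean(0),a]) for a in(0,1.5,3,-1.5)),key=lambda r:r.cost)
    return best.x,np.abs(best.fun).max()
E
python3 - <<'E'
from h import *
c=shot("top","top1")
I=cv2.imread("pics/top1.png")[170:340,190:420];cv2.imwrite("pics/top1c.png",cv2.resize(I,None,fx=3.45,fy=3.45,interpolation=cv2.INTER_CUBIC))
# candidate goals: wrist view tip
for n,uv,z in[("bed",[(260,300)],.012),("tray",[(245,212)],.01),("slab",[(380,203)],.014)]:print(n,ray(c,uv,z))
E
```

```text
bed [[0.4454649  0.25979406 0.012     ]]
tray [[0.6080218  0.28821625 0.01      ]]
slab [[0.62015115 0.0383719  0.014     ]]
```

View pics/top1c.png

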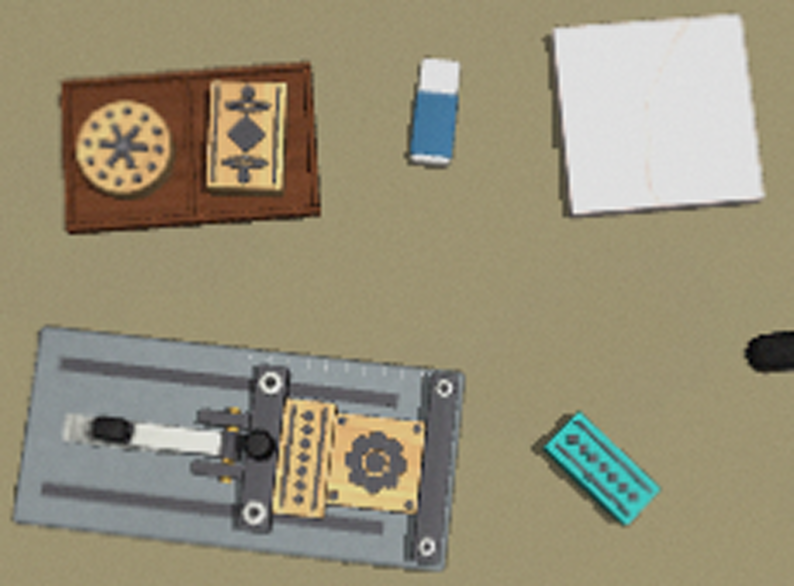

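The zoomed top view gives these corners in crop pixels:
- **Bed:** (42,326), (464,370), (445,570), (14,522)
- **Tray:** (62,80), (309,62), (320,214), (68,232)
- **Slab:** (555,28), (741,14), (764,198), (571,213)
- **Oblong block:** (210,82), (287,82), (283,190), (205,189)
- **Tab top:** about (112,430)
- **Knob:** (260,443)

```bash
cat >> h.py <<'E'
def go(p,yaw,tilt=0):
    "shift/turn in units from the present tool to TCP p, tool x at yaw, pitched by tilt about tool y"
    T=tcp();W=R.from_euler('z',yaw)*R.from_euler('x',np.pi)*R.from_euler('y',tilt);A=R.from_matrix(T[:3,:3])
    d=A.inv().apply(np.array(p)-T[:3,3]);r=(A.inv()*W).as_rotvec()
    print("mm",(d*1e3).round(1),"shift",(d/.25).round(4),"turn",(r/np.radians(45)).round(4))
E
python3 - <<'E'
from h import *
c=load("top1")
f=lambda L:(np.array(L)+.5)/3.45-.5+[190,170]
rect=lambda a,b:[(a,b),(a,-b),(-a,-b),(-a,b)]
for n,L,z,a,b in[("bed",[(42,326),(464,370),(445,570),(14,522)],.012,.052,.1125),
 ("tray",[(62,80),(309,62),(320,214),(68,232)],.01,.042,.068),("slab",[(555,28),(741,14),(764,198),(571,213)],.014,.052,.052),
 ("obl",[(210,82),(287,82),(283,190),(205,189)],.026,.029,.020)]:
    print(n,pose(ray(c,f(L),z),rect(a,b)))
print(ray(c,f([(112,430),(260,443)]),[.048,.059]))
b=pose(ray(c,f([(42,326),(464,370),(445,570),(14,522)]),.012),rect(.052,.1125))[0]
M=R.from_euler('z',b[2]).as_matrix();B=lambda x,y:M[:2,:2]@[x,y]+b[:2]
print(B(0,.0616),B(0,-.0144))
go([*B(0,.0616),.15],b[2]+np.pi/2)
E
```

```text
bed (array([ 0.44719413,  0.26123094, -0.1205498 ]), np.float64(0.0012855264782907216))
tray (array([0.60799172, 0.28906456, 0.05862152]), np.float64(0.0011392155670357784))
slab (array([0.62180157, 0.03756599, 0.06132014]), np.float64(0.0012378439748192416))
obl (array([ 0.60923532,  0.25692294, -0.03228839]), np.float64(0.0005637099084190578))
[[0.45363035 0.32123252 0.048     ]
 [0.44538115 0.246391   0.059     ]]
[0.45460203 0.32238389] [0.44546242 0.24693544]
mm [ 519.  -877.5   81.7] shift [ 2.0758 -3.5102  0.3269] turn [-1.5000e-03 -1.1000e-03 -1.5361e+00]
```

>>> {"name": "play_rows", "arguments": {"rows": [[[0.97, -0.58, 0], [0, 0, -0.8]], [[0.97, -0.58, 0], [0, 0, -0.8]], [[0.97, -0.58, 0], [0, 0, -0.8]], [[0.97, -0.58, 0], [0, 0, -0.8]], [[0.97, -0.58, 0], [0, 0, -0.8]], [[0.97, -0.58, 0], [0, 0, -0.8]], [[0.97, -0.58, 0], [0, 0, -0.8]], [[0.97, -0.58, 0], [0, 0, -0.8]]], "claw": 1, "newtons": 40}}

```text
time: 0.87
tool_pos: [0.367, -0.4513, 0.2312]
tcp_rot: [-2.843, -1.333, -0.004]
wrist_force: [-0.2, -0.6, -0.2]
width: 0.999
grip_force: 0.0
```

```bash
python3 - <<'E'
from h import *
go([.48,.1,.23],-.1205+np.pi/2)
E
```

```text
mm [ 496.1 -265.6    2.7] shift [ 1.9845 -1.0626  0.0109] turn [ 0.001  -0.0039 -0.7299]
```

>>> {"name": "play_rows", "arguments": {"rows": [[[1, -0.53, 0], [0, 0, -0.73]], [[1, -0.53, 0], [0, 0, -0.73]], [[1, -0.53, 0], [0, 0, -0.73]], [[1, -0.53, 0], [0, 0, -0.73]], [[1, -0.53, 0], [0, 0, -0.73]], [[1, -0.53, 0], [0, 0, -0.73]], [[1, -0.53, 0], [0, 0, -0.73]], [[1, -0.53, 0], [0, 0, -0.73]]]}}

```text
time: 1.53
tool_pos: [0.4229, -0.1745, 0.2312]
tcp_rot: [-2.35, -2.082, -0.003]
wrist_force: [0.6, 0.2, 0.4]
width: 0.995
grip_force: 0.0
```

```bash
python3 - <<'E'
from h import *
go([.45,.14,.23],-.1205+np.pi/2)
E
```

```text
mm [315.5 -11.    2. ] shift [ 1.262  -0.0441  0.008 ] turn [ 0.0002 -0.0033 -0.0003]
```

>>> {"name": "play_rows", "arguments": {"rows": [[[1, -0.04, 0], [0, 0, 0]], [[1, -0.04, 0], [0, 0, 0]], [[1, -0.04, 0], [0, 0, 0]], [[1, -0.04, 0], [0, 0, 0]], [[1, -0.04, 0], [0, 0, 0]], [[1, -0.04, 0], [0, 0, 0]], [[1, -0.04, 0], [0, 0, 0]]]}}

```text
time: 2.12
tool_pos: [0.4443, 0.0758, 0.2316]
tcp_rot: [-2.348, -2.084, -0.004]
wrist_force: [0.8, -0.9, -0.2]
width: 1.0
grip_force: 0.0
```

>>> {"name": "play_rows", "arguments": {"rows": [[[0.86, 0, 0], [0, 0, 0]], [[0.86, 0, 0], [0, 0, 0]], [[0.86, 0, 0], [0, 0, 0]], [[0.86, 0, 0], [0, 0, 0]], [[0.86, 0, 0], [0, 0, 0]], [[0.86, 0, 0], [0, 0, 0]], [[0.86, 0, 0], [0, 0, 0]]]}}

```text
time: 2.7
tool_pos: [0.4715, 0.2846, 0.2308]
tcp_rot: [2.353, 2.081, -0.001]
wrist_force: [0.6, -0.5, 0.2]
width: 1.003
grip_force: 0.0
```

```bash
python3 - <<'E'
from h import *
print(bot.read_state()["joint_vel"].round(3)); shot("wrist","w1")
E
```

```text
[-0.046 -0.035  0.044 -0.025  0.02  -0.018]
```

View pics/w1.png

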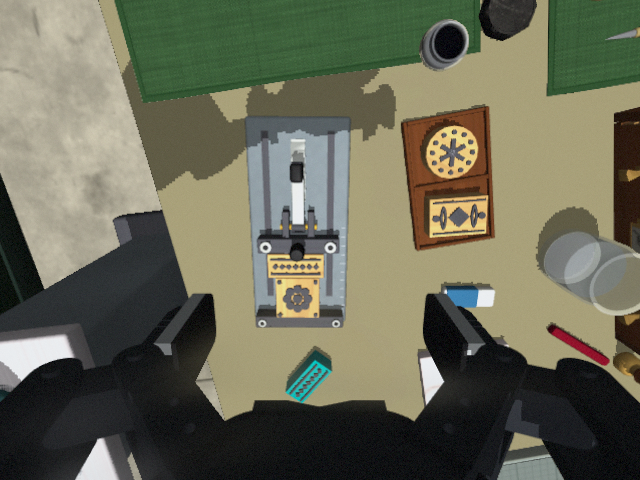

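The wrist view has the bed at (247-350, 117-328) and aligned with the image, the tab at (297,172), the knob at (296,250), the tray at (402-495, 107-250), and the oblong block at (459,216). I'll enlarge it.

```bash
python3 - <<'E'
import cv2
I=cv2.imread("pics/w1.png")[100:335,240:500];cv2.imwrite("pics/w1c.png",cv2.resize(I,None,fx=2.5,fy=2.5,interpolation=cv2.INTER_CUBIC))
E
```

```text
(no output)
```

View pics/w1c.png

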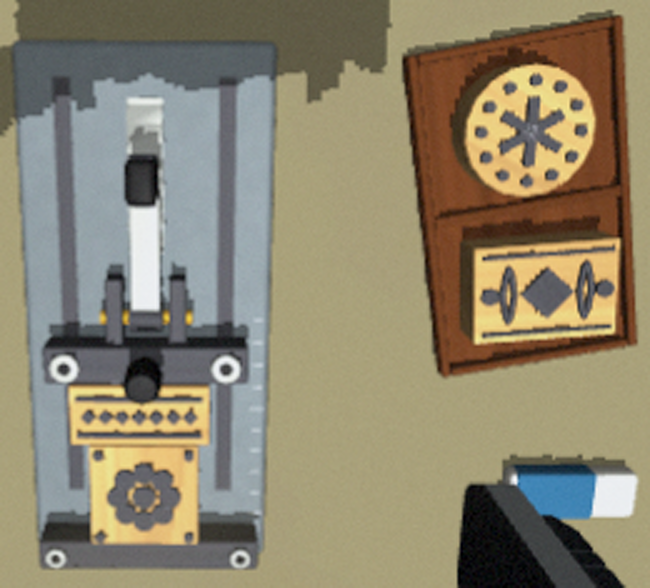

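Enlarged wrist crop, in crop pixels:
- **Bed far corners:** (14,42), (276,42)
- **Stop face top corners:** (41,528), (261,527)
- **Tray:** (404,54), (620,16), (636,343), (443,376)
- **Oblong top:** (474,247), (621,237), (622,336), (474,343)
- **Knob top:** (143,372)
- **Tab:** about (141,175)

```bash
python3 - <<'E'
from h import *
c=load("w1");f=lambda L:(np.array(L)+.5)/2.5-.5+[240,100]
print("bed",pose(ray(c,f([(14,42),(276,42),(261,527),(41,528)]),[.012,.012,.03,.03]),[(-.052,.1125),(.052,.1125),(.048,-.095),(-.048,-.095)]))
print("tray",pose(ray(c,f([(404,54),(620,16),(636,343),(443,376)]),.01),[(-.042,.068),(.042,.068),(.042,-.068),(-.042,-.068)]))
print("obl",pose(ray(c,f([(474,247),(621,237),(622,336),(474,343)]),.026),[(-.029,.02),(.029,.02),(.029,-.02),(-.029,-.02)]))
P=ray(c,f([(141,168),(143,372)]),[.048,.059]);print(P)
print("sq",pose(ray(c,f([(91,444),(197,444),(197,545),(91,545)]),.034),[(-.023,.023),(.023,.023),(.023,-.023),(-.023,-.023)]))
b=np.array([.4472,.2612]);M=R.from_euler('z',-.1205).as_matrix()[:2,:2]
print("bedframe",(P[:,:2]-b)@M)
E
```

```text
bed (array([ 0.44707916,  0.26245629, -0.12115502]), np.float64(0.003953198324674445))
tray (array([0.60621565, 0.28812223, 0.06208754]), np.float64(0.0014150344560945882))
obl (array([ 0.60879635,  0.25533024, -0.04482221]), np.float64(0.001769676658425423))
[[0.45466726 0.32614164 0.048     ]
 [0.4456234  0.25214394 0.059     ]]
sq (array([ 0.4356595 ,  0.18934115, -0.13124868]), np.float64(0.001199657069905824))
bedframe [[-0.00039343  0.06536836]
 [-0.00047655 -0.00917992]]
```

```bash
cat >> h.py <<'E'
BED=np.array([.4472,.2618,-.121]);TRAY=np.array([.607,.2885,.0605]);SLAB=np.array([.6218,.0376,.061]);OBL=np.array([.609,.256,-.040])
def at(F,x,y,z):return [*(R.from_euler('z',F[2]).as_matrix()[:2,:2]@[x,y]+F[:2]),z]
H=np.pi/2
E
python3 - <<'E'
from h import *
go(at(BED,0,.0616,.08),BED[2]+H);go(at(BED,0,.0616,.023),BED[2]+H)
E
```

```text
mm [ 37.9 -21.3 150.7] shift [ 0.1516 -0.0853  0.6028] turn [-0.0007  0.0021 -0.0035]
mm [ 38.  -21.3 207.7] shift [ 0.152  -0.0851  0.8308] turn [-0.0007  0.0021 -0.0035]
```

>>> {"name": "play_rows", "arguments": {"rows": [[[0.15, -0.085, 0.1], [0, 0, 0]], [[0.15, -0.085, 0.25], [0, 0, 0]], [[0.15, -0.085, 0.4], [0, 0, 0]], [[0.15, -0.085, 0.5], [0, 0, 0]], [[0.15, -0.085, 0.6], [0, 0, 0]], [[0.15, -0.085, 0.68], [0, 0, 0]], [[0.15, -0.085, 0.75], [0, 0, 0]], [[0.15, -0.085, 0.8], [0, 0, 0]], [[0.15, -0.085, 0.83], [0, 0, 0]], [[0.15, -0.085, 0.83], [0, 0, 0]], [[0.15, -0.085, 0.83], [0, 0, 0]]], "claw": 0}}

```text
time: 3.67
tool_pos: [0.4549, 0.3226, 0.0242]
tcp_rot: [2.357, 2.077, 0.0]
wrist_force: [0.2, -0.7, -0.2]
width: 0.497
grip_force: 0.0
```

>>> {"name": "play_rows", "arguments": {"rows": [[[0, 0, 0], [0, 0, 0]], [[0, 0, 0], [0, 0, 0]], [[0, 0, 0], [0, 0, 0]], [[0, 0, 0], [0, 0, 0]], [[0, 0, 0], [0, 0, 0]], [[0, 0, 0], [0, 0, 0]], [[0, 0, 0], [0, 0, 0]]], "claw": -1, "newtons": 30}}

```text
time: 4.25
tool_pos: [0.4549, 0.3241, 0.025]
tcp_rot: [-2.356, -2.078, -0.002]
wrist_force: [-2.3, 0.7, 6.5]
width: 0.131
grip_force: 35.0
```

>>> {"name": "play_rows", "arguments": {"rows": [[[-0.002, 0, -0.019], [0, 0.1, 0]], [[-0.0065, 0, -0.039], [0, 0.21, 0]], [[-0.012, 0, -0.058], [0, 0.315, 0]], [[-0.0195, 0, -0.077], [0, 0.42, 0]], [[-0.0195, 0, -0.077], [0, 0.42, 0]], [[-0.0195, 0, -0.077], [0, 0.42, 0]], [[-0.0195, 0, -0.077], [0, 0.42, 0]]]}}

```text
time: 4.83
tool_pos: [0.4542, 0.319, 0.0441]
tcp_rot: [-2.176, -1.918, -0.364]
wrist_force: [-2.4, 3.3, 4.0]
width: 0.131
grip_force: 34.5
```

```bash
python3 - <<'E'
from h import *
T=tcp();M=R.from_euler('z',BED[2]).as_matrix();d=M@[0,.047,0]
print((T[:3,:3].T@d/.25).round(4))
E
```

```text
[ 0.1778 -0.001   0.0612]
```

>>> {"name": "play_rows", "arguments": {"rows": [[[0.022, 0, 0.0075], [0, 0, 0]], [[0.044, 0, 0.015], [0, 0, 0]], [[0.066, 0, 0.023], [0, 0, 0]], [[0.088, 0, 0.03], [0, 0, 0]], [[0.11, 0, 0.038], [0, 0, 0]], [[0.132, 0, 0.045], [0, 0, 0]], [[0.155, 0, 0.053], [0, 0, 0]], [[0.178, 0, 0.061], [0, 0, 0]], [[0.178, 0, 0.061], [0, 0, 0]], [[0.178, 0, 0.061], [0, 0, 0]]]}}

```text
time: 5.67
tool_pos: [0.46, 0.3663, 0.0433]
tcp_rot: [-2.175, -1.919, -0.364]
wrist_force: [-0.1, 1.9, 1.7]
width: 0.132
grip_force: 34.4
```

```bash
python3 - <<'E'
from h import *
print(tcp()[:3,3]); shot("top","top2")
I=cv2.imread("pics/top2.png")[180:340,180:420];cv2.imwrite("pics/top2c.png",cv2.resize(I,None,fx=3.3,fy=3.3))
E
```

```text
[0.46001253 0.36630181 0.04332991]
```

View pics/top2c.png

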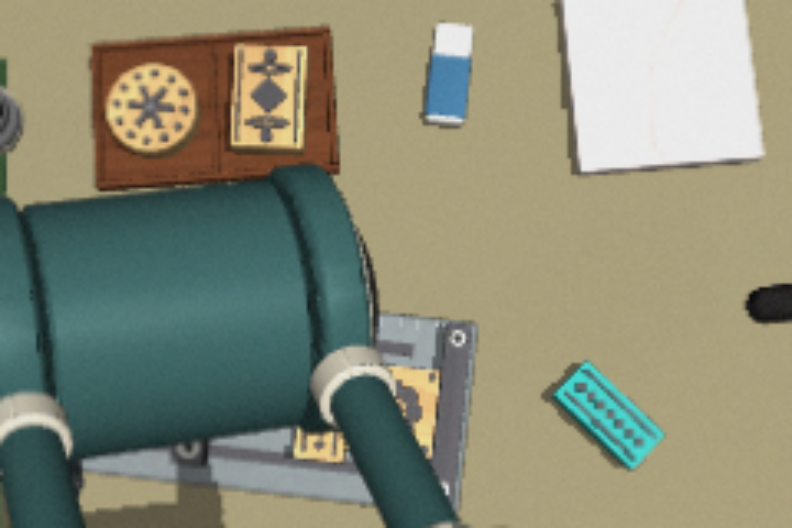

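The bar's screw (188,450) now sits well left of the narrow block (320,445), so the bar has been drawn back about 47 mm. Now I'll lower the pawl and let go.

```bash
python3 - <<'E'
from h import *
go([.4607,.3707,.024],BED[2]+H)
E
```

```text
mm [-1.8  0.1 19.8] shift [-0.0073  0.0004  0.0793] turn [ 0.0015 -0.4214 -0.0054]
```

>>> {"name": "play_rows", "arguments": {"rows": [[[-0.002, 0, 0.02], [0, -0.105, 0]], [[-0.004, 0, 0.04], [0, -0.21, 0]], [[-0.006, 0, 0.06], [0, -0.315, 0]], [[-0.007, 0, 0.079], [0, -0.42, 0]], [[-0.007, 0, 0.079], [0, -0.42, 0]], [[-0.007, 0, 0.079], [0, -0.42, 0]]]}}

```text
time: 6.22
tool_pos: [0.4601, 0.3678, 0.0234]
tcp_rot: [2.351, 2.079, -0.008]
wrist_force: [0.1, -9.4, 6.9]
width: 0.13
grip_force: 35.0
```

>>> {"name": "play_rows", "arguments": {"rows": [[[0, 0, 0], [0, 0, 0]], [[0, 0, 0], [0, 0, 0]], [[0, 0, 0], [0, 0, 0]], [[0, 0, -0.05], [0, 0, 0]], [[0, 0, -0.15], [0, 0, 0]], [[0, 0, -0.3], [0, 0, 0]], [[0, 0, -0.45], [0, 0, 0]], [[0, 0, -0.45], [0, 0, 0]], [[0, 0, -0.45], [0, 0, 0]]], "claw": 0.8}}

```text
time: 6.97
tool_pos: [0.4626, 0.3717, 0.1411]
tcp_rot: [2.356, 2.077, 0.013]
wrist_force: [0.2, -0.3, -0.5]
width: 0.903
grip_force: 0.0
```

```bash
python3 - <<'E'
from h import *
shot("wrist","w2")
for y,z in[(-.0354,.1),(-.0354,.013)]:go(at(BED,0,y,z),BED[2]+H)
I=cv2.imread("pics/w2.png")[100:480,160:540];cv2.imwrite("pics/w2c.png",cv2.resize(I,None,fx=1.5,fy=1.5,interpolation=cv2.INTER_CUBIC))
E
```

```text
mm [-1.451e+02 -1.000e-01  3.810e+01] shift [-5.803e-01 -4.000e-04  1.524e-01] turn [ 0.0032 -0.0033 -0.0056]
mm [-145.3   -0.3  125.1] shift [-0.5812 -0.0013  0.5004] turn [ 0.0032 -0.0033 -0.0056]
```

View pics/w2c.png

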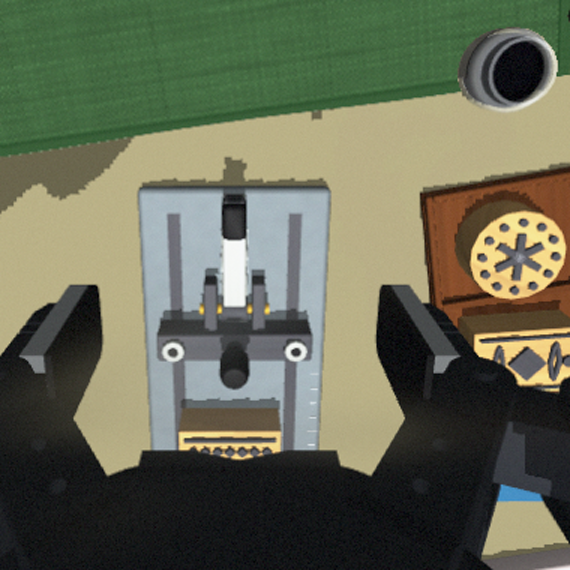

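The bar is back with its knob at crop (234,368), the pawl is down, and the narrow block is free at (230,430). Next I grasp the narrow block.

>>> {"name": "play_rows", "arguments": {"rows": [[[-0.16, 0, 0.05], [0, 0, 0]], [[-0.32, 0, 0.1], [0, 0, 0]], [[-0.46, 0, 0.15], [0, 0, 0]], [[-0.58, 0, 0.2], [0, 0, 0]], [[-0.58, 0, 0.3], [0, 0, 0]], [[-0.58, 0, 0.38], [0, 0, 0]], [[-0.58, 0, 0.45], [0, 0, 0]], [[-0.58, 0, 0.497], [0, 0, 0]], [[-0.58, 0, 0.497], [0, 0, 0]], [[-0.58, 0, 0.497], [0, 0, 0]]]}}

```text
time: 7.85
tool_pos: [0.4408, 0.2255, 0.0108]
tcp_rot: [-2.355, -2.077, 0.005]
wrist_force: [0.8, 0.2, -0.0]
width: 0.896
grip_force: 0.0
```

>>> {"name": "play_rows", "arguments": {"rows": [[[0, 0, 0], [0, 0, 0]], [[0, 0, 0], [0, 0, 0]], [[0, 0, 0], [0, 0, 0]], [[0, 0, 0], [0, 0, 0]], [[0, 0, 0], [0, 0, 0]]], "claw": -0.2, "newtons": 30}}

```text
time: 8.27
tool_pos: [0.4432, 0.2266, 0.0132]
tcp_rot: [2.356, 2.078, 0.004]
wrist_force: [-0.0, 0.7, 4.5]
width: 0.67
grip_force: 33.8
```

>>> {"name": "play_rows", "arguments": {"rows": [[[0, 0, -0.03], [0, 0, 0]], [[0, 0, -0.08], [0, 0, 0]], [[0, 0, -0.16], [0, 0, 0]], [[0, 0, -0.26], [0, 0, 0]], [[0, 0, -0.32], [0, 0, 0]], [[0, 0, -0.32], [0, 0, 0]]]}}

```text
time: 8.77
tool_pos: [0.4449, 0.2273, 0.096]
tcp_rot: [2.354, 2.077, 0.011]
wrist_force: [1.4, 0.8, -0.2]
width: 0.669
grip_force: 33.7
```

```bash
python3 - <<'E'
from h import *
for z in(.08,.0163):go([*SLAB[:2],z],SLAB[2]+H)
E
```

```text
mm [-166.2  199.1   16.6] shift [-0.6646  0.7965  0.0664] turn [ 0.0083 -0.004  -0.237 ]
mm [-166.4  198.7   80.3] shift [-0.6656  0.795   0.3212] turn [ 0.0083 -0.004  -0.237 ]
```

>>> {"name": "play_rows", "arguments": {"rows": [[[-0.1, 0.12, 0], [0, 0, -0.06]], [[-0.2, 0.24, 0], [0, 0, -0.12]], [[-0.3, 0.36, 0], [0, 0, -0.18]], [[-0.4, 0.48, 0], [0, 0, -0.237]], [[-0.5, 0.6, 0], [0, 0, -0.237]], [[-0.6, 0.72, 0], [0, 0, -0.237]], [[-0.665, 0.795, 0.04], [0, 0, -0.237]], [[-0.665, 0.795, 0.12], [0, 0, -0.237]], [[-0.665, 0.795, 0.2], [0, 0, -0.237]], [[-0.665, 0.795, 0.26], [0, 0, -0.237]], [[-0.665, 0.795, 0.3], [0, 0, -0.237]], [[-0.665, 0.795, 0.32], [0, 0, -0.237]], [[-0.665, 0.795, 0.32], [0, 0, -0.237]], [[-0.665, 0.795, 0.32], [0, 0, -0.237]]]}}

```text
time: 9.93
tool_pos: [0.6163, 0.0358, 0.0136]
tcp_rot: [-2.15, -2.286, 0.007]
wrist_force: [-9.5, -2.6, 18.3]
width: 0.668
grip_force: 37.6
```

>>> {"name": "play_rows", "arguments": {"rows": [[[0, 0, 0], [0, 0, 0]], [[0, 0, 0], [0, 0, 0]], [[0, 0, 0], [0, 0, 0]], [[0, 0, -0.1], [0, 0, 0]], [[0, 0, -0.22], [0, 0, 0]], [[0, 0, -0.32], [0, 0, 0]], [[0, 0, -0.32], [0, 0, 0]], [[0, 0, -0.32], [0, 0, 0]]], "claw": 0.7}}

```text
time: 10.6
tool_pos: [0.6204, 0.0363, 0.0939]
tcp_rot: [2.151, 2.286, 0.005]
wrist_force: [-0.5, -0.2, 0.1]
width: 0.842
grip_force: 0.0
```

```bash
python3 - <<'E'
from h import *
shot("top","top3")
I=cv2.imread("pics/top3.png")[170:340,190:420];cv2.imwrite("pics/top3c.png",cv2.resize(I,None,fx=3.45,fy=3.45,interpolation=cv2.INTER_CUBIC))
for z in(.09,.0135):go(at(BED,0,-.072,z),BED[2]+H)
E
```

```text
mm [ 164.7 -170.5    2. ] shift [ 0.6589 -0.6821  0.0078] turn [ 9.000e-04 -1.000e-04  2.316e-01]
mm [ 164.7 -170.6   78.5] shift [ 0.6589 -0.6823  0.3138] turn [ 9.000e-04 -1.000e-04  2.316e-01]
```

View pics/top3c.png

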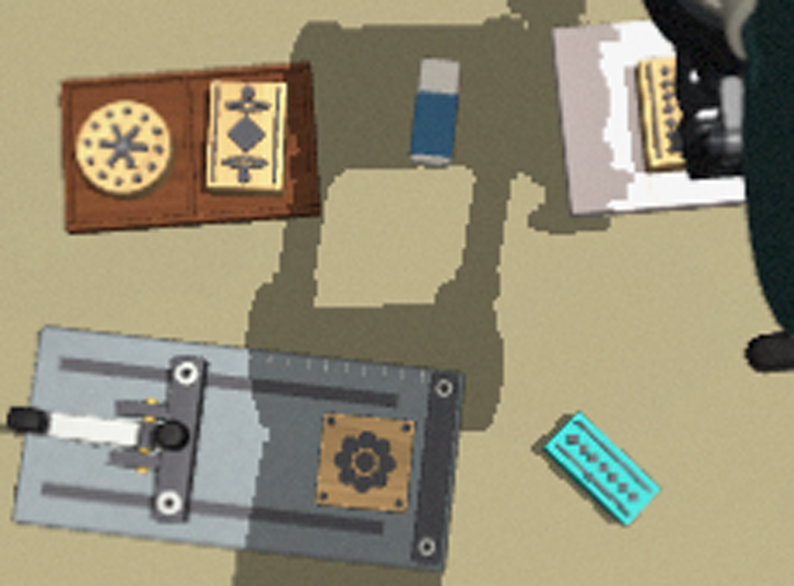

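The narrow block is on the slab. The square block was dragged about 5 mm off the stop, with top corners at (322,414), (413,420), (408,511), (316,503). Next I'll grip it square and move it to the bar's side.

```bash
python3 - <<'E'
from h import *
c=load("top3");f=lambda L:(np.array(L)+.5)/3.45-.5+[190,170];q=.023
p,e=pose(ray(c,f([(322,414),(413,420),(408,511),(316,503)]),.034),[(q,q),(q,-q),(-q,-q),(-q,q)])
M=R.from_euler('z',BED[2]).as_matrix()[:2,:2];print(p,e,(p[:2]-BED[:2])@M)
for z in(.09,.0135):go([*p[:2],z],BED[2]+H)
E
```

```text
[ 0.43693173  0.1960669  -0.08243362] 0.000838285323702781 [-0.00225889 -0.06649192]
mm [ 170.5 -171.8    1.9] shift [ 0.6822 -0.687   0.0078] turn [ 9.000e-04 -1.000e-04  2.316e-01]
mm [ 170.5 -171.8   78.4] shift [ 0.6822 -0.6872  0.3138] turn [ 9.000e-04 -1.000e-04  2.316e-01]
```

>>> {"name": "play_rows", "arguments": {"rows": [[[0.1, -0.1, 0], [0, 0, 0.06]], [[0.2, -0.2, 0], [0, 0, 0.12]], [[0.31, -0.31, 0], [0, 0, 0.18]], [[0.42, -0.42, 0], [0, 0, 0.232]], [[0.53, -0.53, 0], [0, 0, 0.232]], [[0.62, -0.62, 0], [0, 0, 0.232]], [[0.68, -0.685, 0.04], [0, 0, 0.232]], [[0.68, -0.685, 0.12], [0, 0, 0.232]], [[0.68, -0.685, 0.2], [0, 0, 0.232]], [[0.68, -0.685, 0.26], [0, 0, 0.232]], [[0.68, -0.685, 0.3], [0, 0, 0.232]], [[0.68, -0.685, 0.312], [0, 0, 0.232]], [[0.68, -0.685, 0.312], [0, 0, 0.232]], [[0.68, -0.685, 0.312], [0, 0, 0.232]]]}}

```text
time: 11.82
tool_pos: [0.4373, 0.1954, 0.0139]
tcp_rot: [-2.352, -2.082, 0.001]
wrist_force: [-0.5, -0.1, 0.5]
width: 0.848
grip_force: 0.0
```

>>> {"name": "play_rows", "arguments": {"rows": [[[0, 0, 0], [0, 0, 0]], [[0, 0, 0], [0, 0, 0]], [[0, 0, 0], [0, 0, 0]], [[0, 0, 0], [0, 0, 0]], [[0, 0, 0], [0, 0, 0]], [[0, 0, 0], [0, 0, 0]]], "claw": -0.4, "newtons": 30}}

```text
time: 12.32
tool_pos: [0.4384, 0.1958, 0.0151]
tcp_rot: [2.352, 2.082, 0.003]
wrist_force: [-0.3, -1.7, 5.3]
width: 0.531
grip_force: 32.6
```

```bash
python3 - <<'E'
from h import *
M=R.from_euler('z',BED[2]).as_matrix()[:2,:2];print((tcp()[:2,3]-BED[:2])@M)
for y,z in((-.024,.03),(-.024,.0135)):go(at(BED,0,y,z),BED[2]+H)
E
```

```text
[-0.00074905 -0.06655009]
mm [ 42.6   0.8 -14.8] shift [ 0.1703  0.003  -0.0593] turn [ 0.0026 -0.0013 -0.0007]
mm [42.5  0.7  1.7] shift [0.1702 0.0029 0.0067] turn [ 0.0026 -0.0013 -0.0007]
```

>>> {"name": "play_rows", "arguments": {"rows": [[[0, 0, -0.03], [0, 0, 0]], [[0, 0, -0.06], [0, 0, 0]], [[0.05, 0.001, -0.06], [0, 0, 0]], [[0.1, 0.002, -0.06], [0, 0, 0]], [[0.14, 0.003, -0.06], [0, 0, 0]], [[0.17, 0.003, -0.06], [0, 0, 0]], [[0.17, 0.003, -0.06], [0, 0, 0]], [[0.17, 0.003, -0.04], [0, 0, 0]], [[0.17, 0.003, -0.015], [0, 0, 0]], [[0.17, 0.003, 0], [0, 0, 0]], [[0.17, 0.003, 0.003], [0, 0, 0]], [[0.17, 0.003, 0.003], [0, 0, 0]]]}}

```text
time: 13.32
tool_pos: [0.4427, 0.2374, 0.0148]
tcp_rot: [-2.352, -2.082, 0.003]
wrist_force: [-8.5, -2.1, 20.3]
width: 0.532
grip_force: 34.5
```

>>> {"name": "play_rows", "arguments": {"rows": [[[0, 0, 0], [0, 0, 0]], [[0, 0, 0], [0, 0, 0]], [[0, 0, 0], [0, 0, 0]], [[0, 0, -0.1], [0, 0, 0]], [[0, 0, -0.22], [0, 0, 0]], [[0, 0, -0.35], [0, 0, 0]], [[0, 0, -0.4], [0, 0, 0]], [[0, 0, -0.4], [0, 0, 0]]], "claw": 0.8}}

```text
time: 13.98
tool_pos: [0.446, 0.2387, 0.1169]
tcp_rot: [2.351, 2.081, 0.011]
wrist_force: [-0.2, 0.6, -0.1]
width: 0.903
grip_force: 0.0
```

```bash
python3 - <<'E'
from h import *
for z in(.09,.009):go([*OBL[:2],z],OBL[2]+H)
E
```

```text
mm [ 36.8 159.5  28.1] shift [0.1473 0.6379 0.1122] turn [ 0.0081 -0.0046 -0.104 ]
mm [ 36.5 159.  109.1] shift [0.1461 0.6359 0.4362] turn [ 0.0081 -0.0046 -0.104 ]
```

>>> {"name": "play_rows", "arguments": {"rows": [[[0.03, 0.14, 0], [0, 0, -0.03]], [[0.06, 0.28, 0], [0, 0, -0.06]], [[0.1, 0.42, 0], [0, 0, -0.104]], [[0.13, 0.55, 0], [0, 0, -0.104]], [[0.146, 0.637, 0.08], [0, 0, -0.104]], [[0.146, 0.637, 0.18], [0, 0, -0.104]], [[0.146, 0.637, 0.28], [0, 0, -0.104]], [[0.146, 0.637, 0.36], [0, 0, -0.104]], [[0.146, 0.637, 0.42], [0, 0, -0.104]], [[0.146, 0.637, 0.437], [0, 0, -0.104]], [[0.146, 0.637, 0.437], [0, 0, -0.104]], [[0.146, 0.637, 0.437], [0, 0, -0.104]]]}}

```text
time: 14.98
tool_pos: [0.6057, 0.2545, 0.004]
tcp_rot: [-2.265, -2.177, 0.0]
wrist_force: [0.9, -0.5, 0.7]
width: 0.899
grip_force: 0.0
```

>>> {"name": "play_rows", "arguments": {"rows": [[[0, 0, 0], [0, 0, 0]], [[0, 0, 0], [0, 0, 0]], [[0, 0, 0], [0, 0, 0]], [[0, 0, 0], [0, 0, 0]], [[0, 0, 0], [0, 0, 0]]], "claw": -0.2, "newtons": 30}}

```text
time: 15.4
tool_pos: [0.6074, 0.2552, 0.0063]
tcp_rot: [2.264, 2.176, 0.006]
wrist_force: [0.6, 0.1, 6.4]
width: 0.665
grip_force: 34.4
```

>>> {"name": "play_rows", "arguments": {"rows": [[[0, 0, -0.03], [0, 0, 0]], [[0, 0, -0.08], [0, 0, 0]], [[0, 0, -0.16], [0, 0, 0]], [[0, 0, -0.26], [0, 0, 0]], [[0, 0, -0.32], [0, 0, 0]], [[0, 0, -0.32], [0, 0, 0]]]}}

```text
time: 15.9
tool_pos: [0.6088, 0.2557, 0.0895]
tcp_rot: [2.263, 2.175, 0.012]
wrist_force: [1.1, 0.1, 0.6]
width: 0.67
grip_force: 33.7
```

```bash
python3 - <<'E'
from h import *
shot("scene","s3")
for y,z in((-.073,.08),(-.073,.0185)):go(at(BED,0,y,z),BED[2]+H)
E
```

```text
mm [ -72.6 -166.5    6.3] shift [-0.2904 -0.6659  0.0251] turn [ 0.0063 -0.003   0.1035]
mm [ -72.7 -166.8   67.8] shift [-0.2909 -0.6671  0.271 ] turn [ 0.0063 -0.003   0.1035]
```

View pics/s3.png

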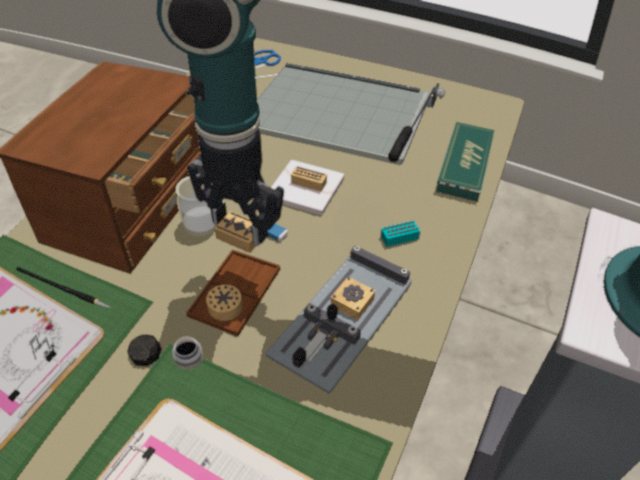

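The oblong block is gripped at (235,228). The square sits on the bed with space toward the stop, the narrow block is on the slab, and the round block hasn't moved. Next I'll place the oblong.

>>> {"name": "play_rows", "arguments": {"rows": [[[-0.06, -0.14, 0], [0, 0, 0.03]], [[-0.12, -0.28, 0], [0, 0, 0.06]], [[-0.18, -0.42, 0], [0, 0, 0.1035]], [[-0.24, -0.55, 0], [0, 0, 0.1035]], [[-0.287, -0.666, 0.02], [0, 0, 0.1035]], [[-0.287, -0.666, 0.06], [0, 0, 0.1035]], [[-0.287, -0.666, 0.12], [0, 0, 0.1035]], [[-0.287, -0.666, 0.18], [0, 0, 0.1035]], [[-0.287, -0.666, 0.23], [0, 0, 0.1035]], [[-0.287, -0.666, 0.26], [0, 0, 0.1035]], [[-0.287, -0.666, 0.278], [0, 0, 0.1035]], [[-0.287, -0.666, 0.286], [0, 0, 0.1035]], [[-0.287, -0.666, 0.286], [0, 0, 0.1035]]]}}

```text
time: 17.03
tool_pos: [0.4345, 0.1887, 0.0139]
tcp_rot: [-2.35, -2.082, 0.01]
wrist_force: [-13.8, -5.1, 24.7]
width: 0.67
grip_force: 36.7
```

```bash
python3 - <<'E'
from h import *
M=R.from_euler('z',BED[2]).as_matrix()[:2,:2];T=tcp();print((T[:2,3]-BED[:2])@M,T[2,3],np.arctan2(T[1,0],T[0,0])-H-BED[2])
E
```

```text
[-0.00381944 -0.07410864] 0.013945519235789045 0.0003162780195051784
```

>>> {"name": "play_rows", "arguments": {"rows": [[[0, 0, -0.016], [0, 0, 0]], [[0, 0, -0.016], [0, 0, 0]], [[0, 0, -0.016], [0, 0, 0]], [[0, 0, -0.016], [0, 0, 0]]]}}

```text
time: 17.37
tool_pos: [0.4365, 0.1894, 0.0162]
tcp_rot: [-2.352, -2.083, 0.0]
wrist_force: [0.4, -0.1, -1.5]
width: 0.668
grip_force: 33.9
```

```bash
python3 - <<'E'
from h import *
M=R.from_euler('z',BED[2]).as_matrix()[:2,:2];T=tcp();print((T[:2,3]-BED[:2])@M,T[2,3],np.arctan2(T[1,0],T[0,0])-H-BED[2])
E
```

```text
[-0.00185547 -0.07310919] 0.016216881366101495 -5.000289817136405e-05
```

>>> {"name": "play_rows", "arguments": {"rows": [[[0, 0.008, 0], [0, 0, 0]], [[0, 0.008, 0.004], [0, 0, 0]], [[0, 0.008, 0.006], [0, 0, 0]], [[0, 0.008, 0.006], [0, 0, 0]]]}}

```text
time: 17.7
tool_pos: [0.4382, 0.1891, 0.0146]
tcp_rot: [-2.352, -2.083, 0.001]
wrist_force: [0.8, -1.3, -0.5]
width: 0.669
grip_force: 33.9
```

```bash
python3 - <<'E'
from h import *
M=R.from_euler('z',BED[2]).as_matrix()[:2,:2];T=tcp();print((T[:2,3]-BED[:2])@M,T[2,3],np.arctan2(T[1,0],T[0,0])-H-BED[2])
E
```

```text
[-0.00011775 -0.07324753] 0.014623732535201852 -0.0001096097583110911
```

>>> {"name": "play_rows", "arguments": {"rows": [[[0, 0, 0], [0, 0, 0]], [[0, 0, 0], [0, 0, 0]], [[0, 0, 0], [0, 0, 0]], [[0, 0, -0.1], [0, 0, 0]], [[0, 0, -0.22], [0, 0, 0]], [[0, 0, -0.35], [0, 0, 0]], [[0, 0, -0.4], [0, 0, 0]], [[0, 0, -0.4], [0, 0, 0]]], "claw": 0.8}}

```text
time: 18.37
tool_pos: [0.4418, 0.1905, 0.1195]
tcp_rot: [2.349, 2.081, 0.013]
wrist_force: [0.1, 1.0, -0.2]
width: 0.897
grip_force: 0.0
```

```bash
python3 - <<'E'
from h import *
for z in(.09,.0155):go([.621,.0366,z],SLAB[2]+H)
E
```

```text
mm [-131.3  196.2   30.5] shift [-0.5251  0.7849  0.122 ] turn [ 0.0104 -0.0042 -0.2316]
mm [-131.6  195.6  105. ] shift [-0.5263  0.7825  0.42  ] turn [ 0.0104 -0.0042 -0.2316]
```

>>> {"name": "play_rows", "arguments": {"rows": [[[-0.1, 0.14, 0], [0, 0, -0.06]], [[-0.19, 0.28, 0], [0, 0, -0.12]], [[-0.28, 0.42, 0], [0, 0, -0.18]], [[-0.37, 0.56, 0], [0, 0, -0.232]], [[-0.46, 0.69, 0], [0, 0, -0.232]], [[-0.526, 0.775, 0.05], [0, 0, -0.232]], [[-0.526, 0.775, 0.15], [0, 0, -0.232]], [[-0.526, 0.775, 0.25], [0, 0, -0.232]], [[-0.526, 0.775, 0.33], [0, 0, -0.232]], [[-0.526, 0.775, 0.39], [0, 0, -0.232]], [[-0.526, 0.775, 0.415], [0, 0, -0.232]], [[-0.526, 0.775, 0.415], [0, 0, -0.232]], [[-0.526, 0.775, 0.415], [0, 0, -0.232]]]}}

```text
time: 19.45
tool_pos: [0.6144, 0.0353, 0.0106]
tcp_rot: [-2.152, -2.288, 0.001]
wrist_force: [0.0, 0.0, 0.4]
width: 0.899
grip_force: 0.0
```

>>> {"name": "play_rows", "arguments": {"rows": [[[0, 0, 0], [0, 0, 0]], [[0, 0, 0], [0, 0, 0]], [[0, 0, 0], [0, 0, 0]], [[0, 0, 0], [0, 0, 0]], [[0, 0, 0], [0, 0, 0]]], "claw": -0.2, "newtons": 30}}

```text
time: 19.87
tool_pos: [0.6163, 0.0354, 0.0129]
tcp_rot: [2.151, 2.287, 0.003]
wrist_force: [0.2, -0.5, 6.5]
width: 0.673
grip_force: 34.3
```

>>> {"name": "play_rows", "arguments": {"rows": [[[0, 0, -0.03], [0, 0, 0]], [[0, 0, -0.08], [0, 0, 0]], [[0, 0, -0.16], [0, 0, 0]], [[0, 0, -0.26], [0, 0, 0]], [[0, 0, -0.32], [0, 0, 0]], [[0, 0, -0.32], [0, 0, 0]]]}}

```text
time: 20.37
tool_pos: [0.6182, 0.0353, 0.0965]
tcp_rot: [2.148, 2.284, 0.009]
wrist_force: [1.2, -0.4, -0.0]
width: 0.67
grip_force: 33.6
```

```bash
python3 - <<'E'
from h import *
for z in(.08,.009):go(at(TRAY,0,-.033,z),TRAY[2]+H)
shot("top","top4");c=load("top4")
I=cv2.imread("pics/top4.png")[170:340,190:420];cv2.imwrite("pics/top4c.png",cv2.resize(I,None,fx=3.45,fy=3.45,interpolation=cv2.INTER_CUBIC))
E
```

```text
mm [220.4   4.2  16.5] shift [0.8815 0.0167 0.0659] turn [0.0103 0.0005 0.0009]
mm [220.4   3.6  87.5] shift [0.8816 0.0144 0.3499] turn [0.0103 0.0005 0.0009]
```

View pics/top4c.png

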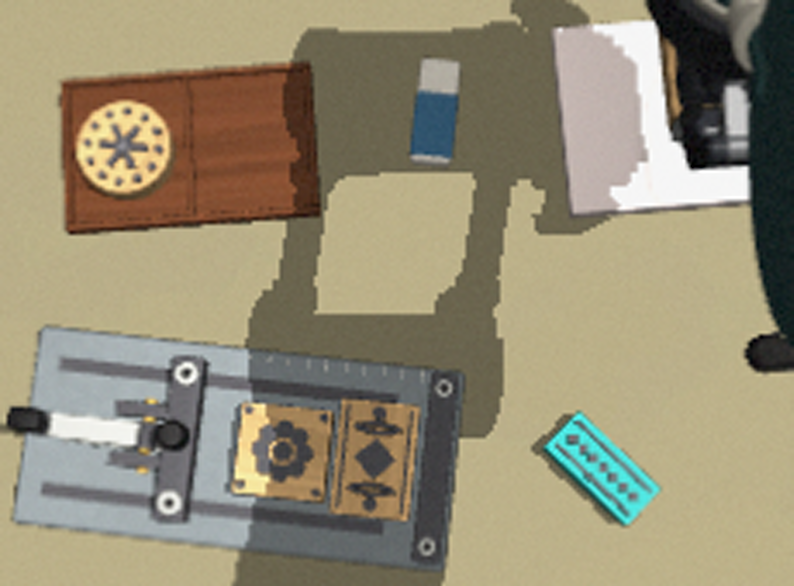

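Oblong and square lie on the bed in the right order, the tray's right compartment is empty, and the round block is untouched. Next is the narrow block into the tray.

>>> {"name": "play_rows", "arguments": {"rows": [[[0.14, 0, 0], [0, 0, 0]], [[0.3, 0.005, 0], [0, 0, 0]], [[0.46, 0.01, 0], [0, 0, 0]], [[0.62, 0.016, 0], [0, 0, 0]], [[0.76, 0.016, 0], [0, 0, 0]], [[0.88, 0.016, 0.03], [0, 0, 0]], [[0.88, 0.016, 0.1], [0, 0, 0]], [[0.88, 0.016, 0.18], [0, 0, 0]], [[0.88, 0.016, 0.25], [0, 0, 0]], [[0.88, 0.016, 0.3], [0, 0, 0]], [[0.88, 0.016, 0.33], [0, 0, 0]], [[0.88, 0.016, 0.345], [0, 0, 0]], [[0.88, 0.016, 0.345], [0, 0, 0]], [[0.88, 0.016, 0.345], [0, 0, 0]]]}}

```text
time: 21.58
tool_pos: [0.6046, 0.2547, 0.0055]
tcp_rot: [-2.152, -2.287, 0.003]
wrist_force: [-3.9, -0.8, 4.7]
width: 0.67
grip_force: 34.5
```

```bash
python3 - <<'E'
from h import *
M=R.from_euler('z',TRAY[2]).as_matrix()[:2,:2];T=tcp();print((T[:2,3]-TRAY[:2])@M,T[2,3],np.arctan2(T[1,0],T[0,0])-H-TRAY[2])
E
```

```text
[-0.00444679 -0.03363619] 0.0054889043329880045 0.00014052281760523755
```

>>> {"name": "play_rows", "arguments": {"rows": [[[0, 0.012, -0.004], [0, 0, 0]], [[0, 0.012, -0.004], [0, 0, 0]], [[0, 0.012, -0.004], [0, 0, 0]]]}}

```text
time: 21.83
tool_pos: [0.6093, 0.2552, 0.0062]
tcp_rot: [2.152, 2.287, 0.002]
wrist_force: [-0.9, 0.6, -0.1]
width: 0.67
grip_force: 33.6
```

>>> {"name": "play_rows", "arguments": {"rows": [[[0, 0, 0], [0, 0, 0]], [[0, 0, 0], [0, 0, 0]], [[0, 0, 0], [0, 0, 0]], [[0, 0, -0.1], [0, 0, 0]], [[0, 0, -0.22], [0, 0, 0]], [[0, 0, -0.35], [0, 0, 0]], [[0, 0, -0.4], [0, 0, 0]], [[0, 0, -0.4], [0, 0, 0]]], "claw": 0.8}}

```text
time: 22.5
tool_pos: [0.6119, 0.2566, 0.1112]
tcp_rot: [2.15, 2.285, 0.013]
wrist_force: [0.2, 0.6, 0.3]
width: 0.906
grip_force: 0.0
```

```bash
python3 - <<'E'
from h import *
c=shot("wrist","w5")
I=cv2.imread("pics/w5.png")[120:480,100:640];cv2.imwrite("pics/w5c.png",cv2.resize(I,None,fx=1.45,fy=1.45,interpolation=cv2.INTER_CUBIC))
for z in(.11,.033):go(at(BED,0,.0326,z),BED[2]+H)
E
```

```text
mm [  47.9 -156.4   -2.2] shift [ 0.1915 -0.6257 -0.009 ] turn [ 0.006  -0.0024  0.232 ]
mm [  47.8 -156.8   74.8] shift [ 0.191  -0.6272  0.299 ] turn [ 0.006  -0.0024  0.232 ]
```

View pics/w5c.png

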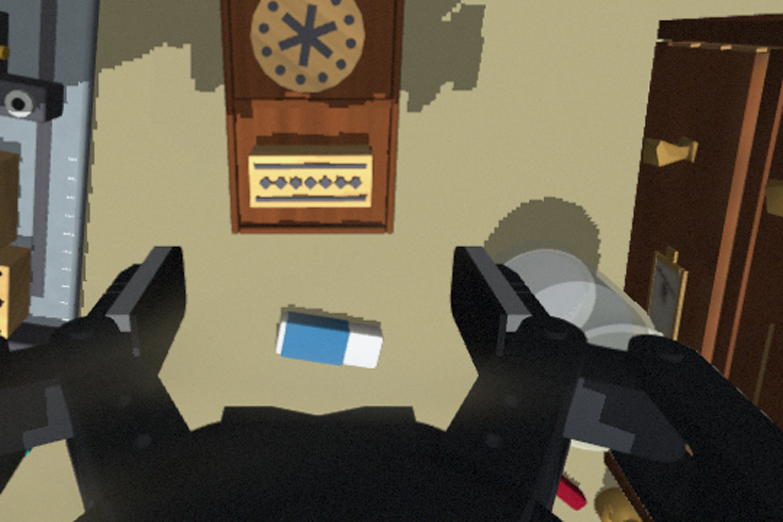

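The narrow block lies flat in the compartment, along the tray's x, at crop (310,180). Now I'll go to the knob.

>>> {"name": "play_rows", "arguments": {"rows": [[[0.04, -0.14, 0], [0, 0, 0.06]], [[0.08, -0.28, 0], [0, 0, 0.12]], [[0.13, -0.42, 0], [0, 0, 0.18]], [[0.17, -0.55, 0], [0, 0, 0.232]], [[0.19, -0.626, 0.03], [0, 0, 0.232]], [[0.19, -0.626, 0.1], [0, 0, 0.232]], [[0.19, -0.626, 0.17], [0, 0, 0.232]], [[0.19, -0.626, 0.23], [0, 0, 0.232]], [[0.19, -0.626, 0.27], [0, 0, 0.232]], [[0.19, -0.626, 0.28], [0, 0, 0.232]], [[0.19, -0.626, 0.28], [0, 0, 0.232]], [[0.19, -0.626, 0.28], [0, 0, 0.232]]], "claw": 0}}

```text
time: 23.55
tool_pos: [0.4493, 0.293, 0.0357]
tcp_rot: [-2.352, -2.083, 0.001]
wrist_force: [0.9, 0.2, 0.4]
width: 0.502
grip_force: 0.0
```

>>> {"name": "play_rows", "arguments": {"rows": [[[0, 0, 0], [0, 0, 0]], [[0, 0, 0], [0, 0, 0]], [[0, 0, 0], [0, 0, 0]], [[0, 0, 0], [0, 0, 0]], [[0, 0, 0], [0, 0, 0]], [[0, 0, 0], [0, 0, 0]]], "claw": -1, "newtons": 60}}

```text
time: 24.05
tool_pos: [0.4508, 0.2935, 0.0372]
tcp_rot: [2.351, 2.082, 0.004]
wrist_force: [3.2, -1.7, 4.9]
width: 0.15
grip_force: 58.8
```

```bash
python3 - <<'E'
from h import *
M=R.from_euler('z',BED[2]).as_matrix()[:2,:2];T=tcp();print((T[:2,3]-BED[:2])@M,T[2,3])
E
```

```text
[-0.00025096  0.03192363] 0.0372212750113151
```

>>> {"name": "play_rows", "arguments": {"rows": [[[-0.015, 0, 0], [0, 0, 0]], [[-0.03, 0, 0], [0, 0, 0]], [[-0.045, 0, 0], [0, 0, 0]], [[-0.06, 0, 0], [0, 0, 0]], [[-0.07, 0, 0], [0, 0, 0]], [[-0.08, 0, 0], [0, 0, 0]], [[-0.09, 0, 0], [0, 0, 0]], [[-0.1, 0, 0], [0, 0, 0]], [[-0.105, 0, 0], [0, 0, 0]], [[-0.11, 0, 0], [0, 0, 0]], [[-0.11, 0, 0], [0, 0, 0]]]}}

```text
time: 24.97
tool_pos: [0.4476, 0.2677, 0.0373]
tcp_rot: [-2.352, -2.082, -0.008]
wrist_force: [2.6, 4.9, 2.8]
width: 0.149
grip_force: 58.9
```

```bash
python3 - <<'E'
from h import *
M=R.from_euler('z',BED[2]).as_matrix()[:2,:2];T=tcp();print((T[:2,3]-BED[:2])@M,T[2,3])
E
```

```text
[-0.00034843  0.00594504] 0.0372502727836265
```

>>> {"name": "play_rows", "arguments": {"rows": [[[-0.005, 0, 0], [0, 0, 0]], [[-0.01, 0, 0], [0, 0, 0]], [[-0.015, 0, 0], [0, 0, 0]], [[-0.02, 0, 0], [0, 0, 0]], [[-0.02, 0, 0], [0, 0, 0]], [[-0.02, 0, 0], [0, 0, 0]]]}}

```text
time: 25.47
tool_pos: [0.4471, 0.264, 0.0372]
tcp_rot: [-2.352, -2.08, -0.011]
wrist_force: [1.6, 9.2, -0.2]
width: 0.15
grip_force: 58.8
```

```bash
python3 - <<'E'
from h import *
M=R.from_euler('z',BED[2]).as_matrix()[:2,:2];T=tcp();print((T[:2,3]-BED[:2])@M,T[2,3])
E
```

```text
[-0.0003841   0.00216082] 0.03724459415820366
```

>>> {"name": "play_rows", "arguments": {"rows": [[[-0.004, 0, 0], [0, 0, 0]], [[-0.008, 0, 0], [0, 0, 0]], [[-0.012, 0, 0], [0, 0, 0]], [[-0.012, 0, 0], [0, 0, 0]], [[-0.012, 0, 0], [0, 0, 0]]]}}

```text
time: 25.88
tool_pos: [0.4471, 0.2639, 0.0374]
tcp_rot: [-2.351, -2.076, -0.018]
wrist_force: [2.6, 20.5, -4.6]
width: 0.146
grip_force: 58.6
```

```bash
python3 - <<'E'
from h import *
M=R.from_euler('z',BED[2]).as_matrix()[:2,:2];T=tcp();print((T[:2,3]-BED[:2])@M,T[2,3])
E
```

```text
[-0.00030848  0.00211297] 0.03735510399468832
```

>>> {"name": "play_rows", "arguments": {"rows": [[[-0.004, 0, 0], [0, 0, 0]], [[-0.008, 0, 0], [0, 0, 0]], [[-0.012, 0, 0], [0, 0, 0]], [[-0.012, 0, 0], [0, 0, 0]], [[-0.012, 0, 0], [0, 0, 0]]]}}

```text
time: 26.3
tool_pos: [0.4472, 0.2638, 0.0374]
tcp_rot: [-2.35, -2.073, -0.025]
wrist_force: [3.1, 32.1, -10.2]
width: 0.144
grip_force: 58.6
```

```bash
python3 - <<'E'
from h import *
M=R.from_euler('z',BED[2]).as_matrix()[:2,:2];T=tcp();print((T[:2,3]-BED[:2])@M,T[2,3])
E
```

```text
[-0.00024212  0.00200869] 0.03741391477835915
```

>>> {"name": "play_rows", "arguments": {"rows": [[[0.016, 0, 0], [0, 0, 0]], [[0.02, 0, 0], [0, 0, 0]], [[0.02, 0, 0], [0, 0, 0]]]}}

```text
time: 26.55
tool_pos: [0.4471, 0.264, 0.0373]
tcp_rot: [-2.351, -2.08, -0.012]
wrist_force: [2.1, 12.0, 0.1]
width: 0.146
grip_force: 59.7
```

>>> {"name": "play_rows", "arguments": {"rows": [[[0, 0, 0], [0, 0, 0]], [[0, 0, 0], [0, 0, 0]], [[0, 0, 0], [0, 0, 0]], [[0, 0, -0.08], [0, 0, 0]], [[0, 0, -0.2], [0, 0, 0]], [[0, 0, -0.35], [0, 0, 0]], [[0.15, 0, -0.5], [0, 0, 0]], [[0.3, 0, -0.6], [0, 0, 0]], [[0.4, 0, -0.6], [0, 0, 0]], [[0.4, 0, -0.6], [0, 0, 0]], [[0.4, 0, -0.6], [0, 0, 0]]], "claw": 0}}

```text
time: 27.47
tool_pos: [0.4572, 0.3602, 0.1863]
tcp_rot: [2.35, 2.085, 0.0]
wrist_force: [0.3, -1.1, -0.3]
width: 0.496
grip_force: 0.0
```

```bash
python3 - <<'E'
from h import *
c=shot("wrist","w6")
P=[at(BED,x,y,0) for x in(-.06,.06) for y in(-.12,.12)];uv=proj(c,P);print(uv.round())
a,b=uv.min(0).astype(int)-8,uv.max(0).astype(int)+8;a=a.clip(0)
I=cv2.imread("pics/w6.png")[a[1]:b[1],a[0]:b[0]];s=min(800/I.shape[1],600/I.shape[0]);print(a,s);cv2.imwrite("pics/w6c.png",cv2.resize(I,None,fx=s,fy=s,interpolation=cv2.INTER_CUBIC))
E
```

```text
[[268. 399.]
 [258. 186.]
 [375. 400.]
 [386. 186.]]
[249 178] 2.6200873362445414
```

View pics/w6c.png

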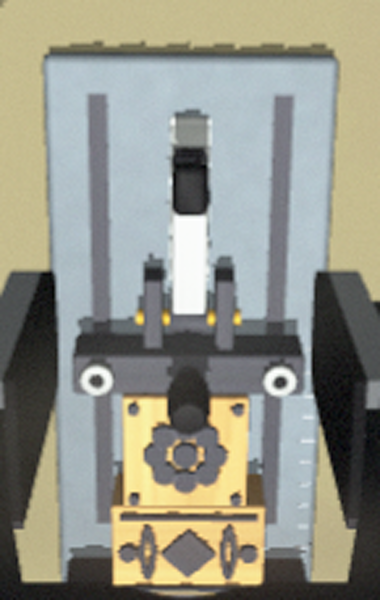

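The wrist view shows the bar against the square, the square against the oblong, and the pawl down. I'll check positions in the bed frame: screws (97,380) and (281,380), block corners, and bed corners (47,57) and (337,57).

```bash
python3 - <<'E'
from h import *
c=load("w6");s=2.6200873
L=[(97,380),(281,380),(250,397),(119,507),(249,507),(113,507),(265,507),(113,585),(263,585),(47,57),(337,57),(190,150),(190,212)]
Z=[.032,.032]+[.034]*7+[.012]*2+[.048,.048]
P=ray(c,(np.array(L)+.5)/s-.5+[249,178],Z);M=R.from_euler('z',BED[2]).as_matrix()[:2,:2]
print(np.c_[L,((P[:,:2]-BED[:2])@M*1e3).round(1)])
go(at(BED,0,.26,.25),BED[2]+H)
E
```

```text
[[ 97.  380.  -34.1  -4.6]
 [281.  380.   32.3  -4.4]
 [250.  397.   21.1 -10.2]
 [119.  507.  -26.9 -56.7]
 [249.  507.   21.7 -56.6]
 [113.  507.  -29.2 -56.7]
 [265.  507.   27.7 -56.6]
 [113.  585.  -29.9 -91.8]
 [263.  585.   27.8 -91.7]
 [ 47.   57.  -50.4 109.7]
 [337.   57.   50.1 109.9]
 [190.  150.   -1.   86.8]
 [190.  212.   -0.9  65.9]]
mm [162.7   2.6 -65.3] shift [ 0.6506  0.0103 -0.2613] turn [-0.0022  0.0027  0.0014]
```

Positions agree with joint ≈ 0.014: block boundary −56 (expected −55), bar face about −9, tab centre 76 (expected 75.6). I'll back off and check once from the top.

>>> {"name": "play_rows", "arguments": {"rows": [[[0, 0, -0.2], [0, 0, 0]], [[0.1, 0, -0.3], [0, 0, 0]], [[0.3, 0, -0.3], [0, 0, 0]], [[0.5, 0, -0.3], [0, 0, 0]], [[0.7, 0, -0.3], [0, 0, 0]], [[0.9, 0, -0.3], [0, 0, 0]], [[1, 0, -0.3], [0, 0, 0]], [[1, 0, -0.3], [0, 0, 0]], [[1, 0, -0.3], [0, 0, 0]]]}}

```text
time: 28.27
tool_pos: [0.4867, 0.6086, 0.2569]
tcp_rot: [2.35, 2.085, -0.008]
wrist_force: [-0.5, -0.6, -0.5]
width: 0.5
grip_force: 0.0
```

```bash
python3 - <<'E'
from h import *
shot("top","top7")
I=cv2.imread("pics/top7.png")[170:340,190:420];cv2.imwrite("pics/top7c.png",cv2.resize(I,None,fx=3.45,fy=3.45,interpolation=cv2.INTER_CUBIC))
E
```

```text
(no output)
```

View pics/top7c.png

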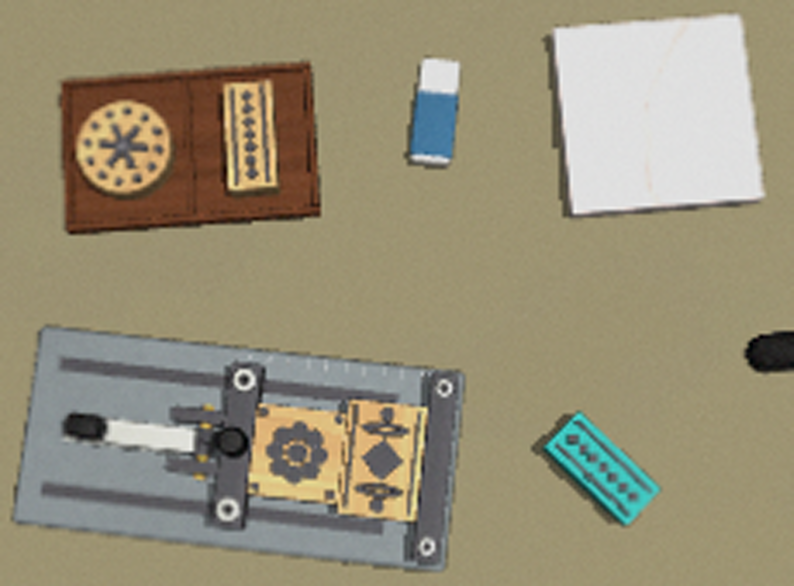

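The stop, oblong, square and bar are tight in a row with no gaps. The pawl is down, the narrow block is in the tray, and the round and turquoise blocks are untouched.

```bash
python3 -c "
from workcell import bot
print(bot.finish_job())"
```

```text
the job is handed in; nothing more can be done
None
```

The job is handed in, and no verdict came back: the oblong block lies against the stop with the square block clamped next to it, the pawl is down, and the narrow block lies flat in the oblong's old tray compartment.

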